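# Open the keeping box

## Task

Open the fruit box: tip its loose wooden lid up by the overhanging front lip until it leans by itself against the box's tall back, and let go of it there. Then take the lid by its raised edge, lift it off and stand it upright on its edge in a slot of the wire lid stand, either slot. Do not drop the lid on the worktop or disturb the jar, the spice jar and the mug.

Things in the scene. Friction and masses are not known exactly. Their poses are not given: they have to be found in the camera images.
- keeping_box: White open-topped metal box fixed to the worktop, outer 120 (x) x 150 (y) x 85 mm high to the rim. Origin: centre of the underside; x points to the back of the box, away from its front, y to its left. Its front faces the robot's left, more or less. Above the rim at the back (from x = +57 mm) stands a 150 mm wide, 6 mm thick back panel, reclined 10 degrees backwards, its top 166 mm above the worktop. Two loose mandarins lie inside.
- air_fryer: Red air fryer, fixed, between the box and the lid stand: 318 mm high, 268 mm wide (y), its front with knobs and drawer handle reaching 185 mm from the origin towards the robot (-x). Origin: under the middle of its body, on the worktop. Carry the lid round it on the robot's side.
- box_ledge (a point): Point on the ledge along the back of the box, at rim height (85 mm up), 54 mm behind the box's centre: the lid's rear edge rests here and turns here when tipped. The ledge is level, 28 mm deep (box x = +32 to +60 mm), with the back panel rising from it at x = +57 mm. Axes as the box.
- lid_centre (a point): Centre of the loose flat wooden lid: a panel 150 (x) x 160 (y) x 8 mm, about 0.2 kg, with no knob. x points to its rear edge, z out of its upper face. It lies on the rim and juts out 36 mm past the front wall of the box, 5 mm past each side. Battens 8 mm high under it sit loosely inside the rim: two along x at y = +-60 mm (from 24 mm before to 41 mm behind the centre) and one along y, 20 to 28 mm before the centre.
- lid_lip (a point): Middle (in thickness too) of the lid's front edge, the overhanging lip, 75 mm before its centre; it is the upper edge once the lid leans on the back panel (then about 235 mm above the worktop, and the top 65 mm of the lid stands free above the panel).
- lid_heel (a point): Middle (in thickness too) of the lid's rear edge, 75 mm behind its centre, which becomes the lower edge. Axes of both edge points as the lid.
- lid_stand: Lid stand fixed to the worktop: a wooden foot 100 (x) x 130 (y) x 12 mm with three steel wire hoops of 6 mm wire, each in a plane across x at x = -30, 0 and +30 mm, spanning y = -48 to +48 mm and 93 mm high over the worktop. Between them are two slots 24 mm wide, centred at x = -15 and +15 mm, with the foot's top (12 mm up) as floor. Origin: centre of the underside.
- jar_centre (a point): Centre of a tall round grey jar, 81 mm across and 163 mm high, standing beside the box on the side away from the robot; leave alone.
- spice_jar_centre (a point): Centre of a spice jar with a red cap, 47 mm across, 97 mm high, standing behind the lid stand; leave alone.
- mug_centre (a point): Centre of a grey and red mug, 82 mm across (114 with its handle), 97 mm high, between the box and the stand; leave alone.
Things that resemble listed ones, but are neither listed nor needed, are in the scene too. What is shaped like the part that bears lid_centre but yellow is not meant.

How it is judged (in metres and radians):
On the way:
1. the lid leans by itself against the tall back, rear edge on the ledge (within 30 mm), untouched by the robot (angle between lid_centre's own z axis and vertical above 1.25 rad and x of lid_lip in the frame of keeping_box above 0.052 m and distance between lid_heel and box_ledge below 0.03 m and contact force between each of the arm, the fingers and lid below 0.3 N), for 0.2 s.
At the end, for the whole second after the job is handed in: The lid stands at rest on an edge in a slot of the lid stand: upright within about 17 degrees, its panel along the slot within 20 degrees, its centre within 36 mm of the stand's centre across the slots and 50 mm along them, and 78 to 102 mm above the worktop (resting on the foot) (angle between lid_centre's own z axis and vertical between 1.27 and 1.87 rad and x of lid_centre in the frame of lid_stand between -0.036 and 0.036 m and y of lid_centre in the frame of lid_stand between -0.05 and 0.05 m and z of lid_centre in the frame of lid_stand between 0.078 and 0.102 m and angle between the z axis of lid_centre and the x axis of lid_stand, either way round below 0.35 rad and linear speed of lid below 0.03 m/s); the robot touches nothing.
It fails at once if the lid falls on the worktop (height (world z) of lid_centre below 0.05 m).
It fails at once if the tall jar is pushed more than 40 mm or knocked over (distance of jar_centre from where it was at the start of the episode above 0.04 m or angle between jar_centre's own z axis and vertical above 0.5 rad).
It fails at once if the spice jar is pushed more than 40 mm or knocked over (distance of spice_jar_centre from where it was at the start of the episode above 0.04 m or angle between spice_jar_centre's own z axis and vertical above 0.5 rad).
It fails at once if the mug is pushed more than 40 mm or knocked over (distance of mug_centre from where it was at the start of the episode above 0.04 m or angle between mug_centre's own z axis and vertical above 0.5 rad).
It also fails if it takes over 64 s, if anything falls off the work surface, if the arm or the gripper's body presses on something with over 40 N, if the wrist force passes 120 N, or if a joint passes its speed limit or range.

## Robot

A 6-joint arm with a two-finger parallel gripper is mounted at the origin on a cart in front of the work surface, level with it; the furniture and walls round the work are solid. World frame = base frame: x ahead of the robot, y to its left, z up, the work surface at z = 0. Lengths are in m, angles in degrees, forces in N, time in s.
With the tool pointing down it reaches from about 0.4 to 0.825 m from the base axis. Payload 7 kg.
Tool frame: the origin (TCP) lies at the very end of the fingers, on their centre line; the grasp point (between the pads) lies 19 mm behind it; z points along the fingers, y is the line along which they close (so a half turn about z gives the same grasp; the last joint's range is limited). The gripper opens to 88 mm and grips with 3 to 60 N. Pads are 19 mm wide; open, the fingers measure 130 mm over their backs; the gripper's body (78 mm by 193 mm) begins 47 mm behind the grasp point.
Start: joints at [-57.175, 20.546, 0.682, 0, -70.136, -16.507], TCP at [0.19, -0.648, 0.227] pointing down, gripper open.
Joint ranges: [-176.03, 176.03], [-82.01, 121.73], [-58.28, 71.71], [-173.87, 95.51], [-174.79, -0.11], [-173.66, 173.66]. Speed limits (degrees/s): [136.94, 136.94, 172.46, 180, 180, 180].

## Interface

Orientations are given as [roll, pitch, yaw] about the fixed x, y, z axes, in that order (R = Rz(yaw) Ry(pitch) Rx(roll)).
In Python, from plant import r gives the robot as it stands. The module is installed in compiled form; this text tells all that it offers.
- The arm moves only by the tool jog_arm, never from a script. Its arguments are lists of equal length, an entry for each row: "travel": the shift along the tool's x, y, z each as a share of 50 cm, from -1 to 1, a list of three; "dr": the turn, a rotation vector about the tool's x, y, z each as a share of 360 degrees, from -1 to 1, a list of three; "claw": the opening, from 0 (shut) to 1 (fully open). A call has exactly 10 rows; each row is the pose to reach, as a shift and turn from the pose commanded when the call began, along the tool's axes at that moment, turning the shorter way round; what a row does not reach only later rows make up. A row lasts 1/8 s, in which the tool goes at most 62.5 mm and 10.7 degrees, less where a joint would pass 70% of its speed; a pose out of reach is approached as far as the arm can. A call with a number of a shift or a turn outside -1 to 1 is refused whole. A call with a gripper value outside its range is refused whole. The fingers move at their own pace and stop on an object; "newtons" is the grip in N (left out, the last holds). Time passes only in rows, so rows that repeat a pose let the fingers close, or fill a call up. It gives the time, the measured TCP pose, the force, the opening and the grip force at its end, in the units of the state.
- r.get_state(): the state, without advancing time (a new reading comes with each control period).
- r.capture(name): name is "side" or "top"; returns a dict with "pixels" (420x560x3 uint8, red, green, blue), "range_z" (420x560 float32, m along the optical axis (not along the pixel's ray), 0 where there is no reading), "fx", "fy", "cx", "cy" (pixels), "dist_coeffs" ([k1, k2, p1, p2, k3] as OpenCV has them; the pictures are not rectified), "position" and "attitude" of the camera in the world. Camera axes: x right, y up, looking along -z (the intrinsics and any distortion apply to the point x, -y, -z); pixel columns grow to the right and rows downward; lengths in m; the calibration is good to about 2 mm. A picture is of the moment at which its call begins.
- r.close_job(): hands the job in; it is judged then, once.
Trained networks look in the newest picture that a camera, given by its name, has taken for a name from the list of things; names that differ only in an ending like _2 or _b are one class to them, and where a whole thing is asked for, a point or a joint stands for the part that bears it (a point fixed in the world has none). Each returns a list of dicts, best first, with "conf" (0 to 1); they miss things now and then, are a little off and sometimes report something else, mostly with a low value. They report only what shows in the picture. A call takes as long as a camera call. They do not tell look-alikes from the thing itself.
- r.boxes_of(name, camera): "extent" ([left, top, right, bottom] in pixels, round what is visible of it).
- r.regions_of(name, camera): "pixels" (420x560 bool, what is visible of it) and "extent" ([left, top, right, bottom] in pixels, round what is visible of it).
- r.tip_of(name, camera): "at" ([column, row] in pixels: a listed point, or the origin of a listed thing).
The state is a dict: "time_s": time; "joints": joint angles; "qd": joint speeds; "joint_torque": joint torques, N m; "tcp_pos": TCP position; "eef_rot": TCP orientation; "contact_force": force on the tool from outside, world axes, zero at the start; "moment": the same for the moment, N m; "gripper_width": finger opening in m; "gripper_force": force on a finger pad.
Only numpy, scipy, OpenCV 4.12 (cv2) and the standard library are available. Lean on these libraries where they do the work, as an engineer would, in place of code of your own. Each camera call takes 0.05 s, during which the arm holds its last target. There are 200 camera calls.

## Working session

There is one attempt and no reset: what is moved stays moved. The work goes in short steps, Python scripts to look and compute and a tool call to move; the robot and the scene stay as the last step left them, time stands still between calls to the robot, and variables do not carry over. Pictures are saved under pics/ and viewed, at most 10 in all, crops included, and the job is handed in when it is done.

Besides the shell and the picture viewer there is one more tool, called as a command line: name --argument value ..., lists and objects as JSON in quotes. jog_arm: Moves the arm, as the interface text tells. Its arguments: {"type":"object","properties":{"travel":{"type":"array"},"dr":{"type":"array"},"claw":{"type":"array"},"newtons":{"type":"number"}},"required":["travel","dr","claw"]}

```bash
mkdir -p pics; cat > h.py <<'E'
import numpy as np, cv2
from scipy.spatial.transform import Rotation as R
from plant import r
def cap(n):
    c=r.capture(n); return c
def camR(c):
    a=np.array(c["attitude"],float)
    if a.shape==(3,3): return a
    if a.size==4: return R.from_quat(a).as_matrix()
    return R.from_euler('xyz',a,degrees=True).as_matrix()
def pts(c,uv,z=None):
    uv=np.asarray(uv,float).reshape(-1,2)
    K=np.array([[c["fx"],0,c["cx"]],[0,c["fy"],c["cy"]],[0,0,1]])
    n=cv2.undistortPoints(uv.reshape(-1,1,2),K,np.array(c["dist_coeffs"])).reshape(-1,2)
    d=c["range_z"][np.clip(uv[:,1].round().astype(int),0,419),np.clip(uv[:,0].round().astype(int),0,559)] if z is None else z
    p=np.c_[n[:,0],-n[:,1],-np.ones(len(n))]*np.reshape(d,(-1,1))
    return p@camR(c).T+np.array(c["position"])
def cloud(c,mask=None):
    m=(c["range_z"]>0) if mask is None else mask&(c["range_z"]>0)
    v,u=np.nonzero(m); return pts(c,np.c_[u,v])
E
cat > a.py <<'E'
from h import *
for n in ["side","top"]:
    c=cap(n); cv2.imwrite(f"pics/{n}0.png",c["pixels"][:,:,::-1])
    print(n,c["position"],c["attitude"],c["fx"],c["dist_coeffs"])
    for k in ["keeping_box","air_fryer","lid_centre","lid_stand","jar_centre","spice_jar_centre","mug_centre"]:
        for e in r.regions_of(k,n)[:3]:
            P=cloud(c,e["pixels"])
            print(k,round(e["conf"],2),np.round(e["extent"]).astype(int),e["pixels"].sum(), np.percentile(P,[2,50,98],axis=0).round(3).tolist() if len(P) else None)
    for k in ["box_ledge","lid_centre","lid_lip","lid_heel","lid_stand","keeping_box"]:
        for e in r.tip_of(k,n)[:2]: print(k,round(e["conf"],2),np.round(e["at"]),pts(c,e["at"]).round(3))
E
python3 a.py
```

```text
side [0.35011795 0.93736704 0.94960396] [  45.13492369    1.13220251 -165.61640679] 389.0976412634801 [-0.0482277  0.         0.         0.         0.       ]
keeping_box 0.68 [256 221 323 311] 1692 [[0.425, 0.125, -0.0], [0.529, 0.259, 0.114], [0.599, 0.392, 0.166]]
lid_centre 0.78 [217 343 286 410] 4096 [[0.46, 0.516, 0.013], [0.543, 0.6, 0.016], [0.625, 0.676, 0.02]]
lid_centre 0.57 [258 248 332 304] 2656 [[0.406, 0.238, 0.09], [0.49, 0.327, 0.093], [0.573, 0.409, 0.097]]
lid_stand 0.98 [310 139 346 181] 653 [[0.443, -0.331, 0.003], [0.496, -0.252, 0.014], [0.55, -0.201, 0.094]]
jar_centre 0.55 [220 251 253 307] 1396 [[0.607, 0.352, 0.007], [0.634, 0.405, 0.137], [0.674, 0.42, 0.166]]
jar_centre 0.37 [295 134 307 156] 198 [[0.553, -0.595, -0.078], [0.605, -0.307, 0.081], [0.645, -0.017, 0.274]]
mug_centre 0.86 [321 179 345 213] 673 [[0.405, -0.075, 0.021], [0.441, -0.01, 0.07], [0.476, 0.033, 0.098]]
box_ledge 0.58 [288. 256.] [[0.522 0.273 0.094]]
lid_centre 0.91 [248. 375.] [[0.543 0.592 0.018]]
lid_centre 0.62 [290. 269.] [[0.507 0.315 0.092]]
lid_lip 0.67 [303. 294.] [[0.456 0
[... 877 characters left out ...]
0 198 211 235] 698 [[0.604, 0.349, 0.03], [0.628, 0.379, 0.161], [0.673, 0.412, 0.168]]
spice_jar_centre 0.9 [408 170 429 192] 307 [[0.591, -0.337, 0.007], [0.61, -0.306, 0.088], [0.634, -0.293, 0.102]]
mug_centre 0.64 [326 241 365 265] 661 [[0.4, -0.072, 0.003], [0.444, -0.039, 0.032], [0.476, 0.024, 0.099]]
box_ledge 0.88 [248. 244.] [[0.528 0.25  0.097]]
lid_centre 0.8 [227. 263.] [[0.487 0.323 0.089]]
lid_centre 0.69 [143. 270.] [[0.532 0.59  0.027]]
lid_lip 0.66 [209. 279.] [[0.451 0.386 0.094]]
lid_lip 0.6 [164. 256.] [[0.567 0.522 0.005]]
lid_heel 0.82 [120. 283.] [[ 0.513  0.677 -0.003]]
lid_heel 0.7 [247. 248.] [[0.518 0.258 0.096]]
lid_stand 0.8 [408. 225.] [[ 0.491 -0.261  0.012]]
```

View pics/top0.png

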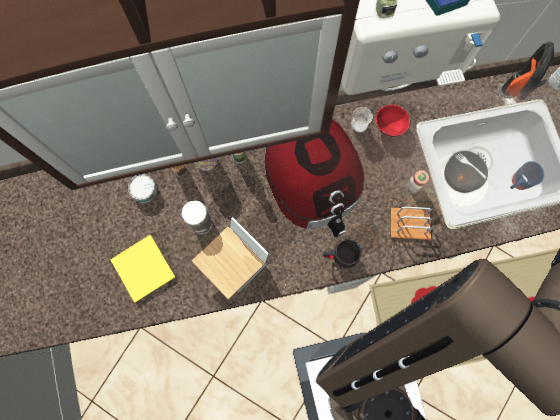

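View pics/side0.png

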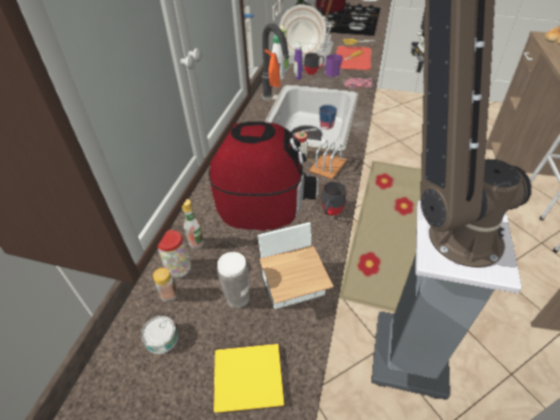

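```bash
cat > b.py <<'E'
from h import *
c=cap("top")
im=c["pixels"]; cv2.imwrite("pics/crop_lid.png",cv2.resize(im[180:320,100:290,::-1],None,fx=4,fy=4))
A=cloud(c); c2=cap("side"); A=np.vstack([A,cloud(c2)])
def rect(P):
    (cx,cy),(w,h),a=cv2.minAreaRect(P[:,:2].astype(np.float32)*1000); return np.round([cx,cy,w,h,a],1)
def sel(x0,x1,y0,y1,z0,z1): 
    m=(A[:,0]>x0)&(A[:,0]<x1)&(A[:,1]>y0)&(A[:,1]<y1)&(A[:,2]>z0)&(A[:,2]<z1); return A[m]
L=sel(.36,.62,.2,.45,.085,.1); 
for nm in ["top","side"]:
    e=[e for e in r.regions_of("lid_centre",nm)]
    for q in e[:2]:
        k=cv2.erode(q["pixels"].astype(np.uint8),np.ones((3,3)))>0
        P=cloud(c if nm=="top" else c2,k); print(nm,rect(P[np.abs(P[:,2]-np.median(P[:,2]))<.008]), np.median(P[:,2]))
print("panel top",rect(sel(.4,.65,.15,.32,.15,.18)))
S=sel(.4,.6,-.37,-.16,.005,.022); print("stand foot",rect(S))
S=sel(.4,.6,-.37,-.16,.08,.1); print("hoops",len(S),rect(S))
F=sel(.3,.9,-.3,.3,.25,.34); print("fryer",rect(F))
F=sel(.3,.9,-.25,.2,.11,.34); print("fryer all",np.percentile(F,[.5,99.5],axis=0).round(3), rect(F))
print("mug",rect(sel(.38,.5,-.1,.06,.08,.1)))
E
python3 b.py
```

```text
top [541.8 595.  157.2 143.7  21.9] 0.01593572931756737
top [488.7 321.8 153.2 142.4  31.8] 0.0927926772369505
side [491.8 322.2 156.1 148.7  32.6] 0.09336131107346524
side [544.1 594.8 153.9 148.4  19.5] 0.01650411112171668
panel top [539.  240.8 150.9  12.7  31.4]
stand foot [ 500.  -264.7  207.7  198.    89.5]
hoops 301 [ 533.2 -275.4   97.3  150.7   78.2]
fryer [759.8 -47.3 272.2 457.4  48.2]
fryer all [[ 0.505 -0.212  0.113]
 [ 0.845  0.152  0.331]] [684.3  18.7 307.6 539.5  59.7]
mug [446.3 -28.   97.5  79.9  45.7]
```

Top picture: the wooden lid lies on the white box at about (227,262), with the box back at (250,240). The yellow panel at (143,268) is the look-alike and lies on the worktop. In the side picture they are at (295,272) and (248,377). I choose the wooden one and check it in the crop.

View pics/crop_lid.png

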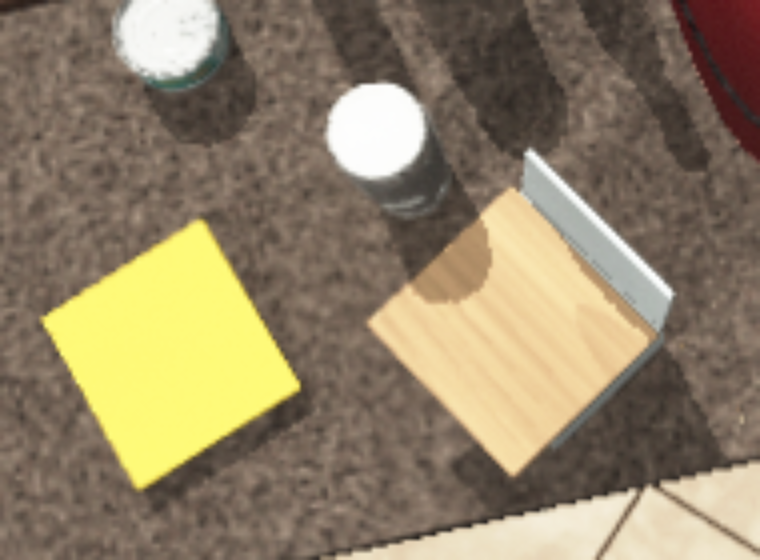

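```bash
cat > c.py <<'E'
from h import *
print(r.get_state())
def rect(P):
    (cx,cy),(w,h),a=cv2.minAreaRect(P[:,:2].astype(np.float32)*1000); return np.round([cx,cy,w,h,a],1)
c=cap("top"); c2=cap("side"); A=np.vstack([cloud(c),cloud(c2)])
m=r.regions_of("lid_stand","top")[0]["pixels"]; P=cloud(c,m)
print("foot",rect(P[(P[:,2]>.006)&(P[:,2]<.018)]),"hoop",rect(P[(P[:,2]>.075)&(P[:,2]<.1)]))
Q=P[P[:,2]>.075]; print(Q[np.argsort(Q[:,1])][::6].round(3).tolist())
# fryer outline by height
for z in np.arange(.1,.33,.03):
    F=A[(A[:,0]>.42)&(A[:,0]<.9)&(A[:,1]>-.2)&(A[:,1]<.2)&(abs(A[:,2]-z)<.015)]
    F=F[~((F[:,0]<.62)&(F[:,1]>.17))]
    row=[]
    for y in np.arange(-.16,.2,.04):
        f=F[abs(F[:,1]-y)<.02]; row.append(round(float(f[:,0].min()),3) if len(f)>1 else None)
    print(round(z,2),row)
E
python3 c.py
```

```text
{'time_s': 1.6, 'joints': array([-5.71755494e+01,  2.05461868e+01,  6.81864229e-01, -2.77039851e-04,
       -7.01352675e+01, -1.65057537e+01]), 'qd': array([-0.07228186, -0.03805866, -0.01776003, -0.03654301,  0.03026363,
        0.06253876]), 'joint_torque': array([-3.31216497e-04, -5.82377207e+01,  2.93296427e+01,  7.00277969e+00,
        1.24906536e-02, -8.62868944e-06]), 'tcp_pos': array([ 0.18962753, -0.64779647,  0.22656161]), 'eef_rot': array([-1.79999681e+02,  3.66301324e-04, -1.63681397e+02]), 'contact_force': array([ 0.2382382 ,  0.15837691, -0.11427881]), 'moment': array([0.00838193, 0.00334158, 0.02078721]), 'gripper_force': 0.0, 'gripper_width': 0.08801923175299234}
foot [ 494.3 -268.6  133.2   99.9   74.2] hoop [ 495.5 -266.6   93.7   67.1   74.8]
[[0.51, -0.319, 0.08], [0.485, -0.309, 0.086], [0.513, -0.306, 0.092], [0.516, -0.302, 0.098], [0.486, -0.297, 0.094], [0.454, -0.295, 0.094], [0.487, -0.291, 0.093], [0.491, -0.29, 0.093], [0.457, -0.286, 0.091], [0.49, -0.283, 0.091], [0.49, -0.28, 0.091], [0.491, -0.276, 0.093], [0.491, -0.273, 0.094], [0.492, -0.269, 0.096
[... 218 characters left out ...]
.469, -0.239, 0.098], [0.504, -0.237, 0.087], [0.533, -0.234, 0.078], [0.509, -0.231, 0.088], [0.474, -0.228, 0.086], [0.477, -0.225, 0.091], [0.475, -0.217, 0.078]]
0.1 [0.838, None, 0.421, 0.466, 0.42, 0.448, 0.537, 0.563, 0.633]
0.13 [None, None, 0.555, 0.493, 0.493, 0.534, 0.537, 0.561, 0.638]
0.16 [None, None, 0.555, 0.508, 0.51, 0.535, 0.537, 0.563, 0.63]
0.19 [None, 0.587, 0.556, 0.548, 0.537, 0.536, 0.541, 0.562, 0.636]
0.22 [None, 0.603, 0.562, 0.534, 0.532, 0.541, 0.546, 0.572, 0.667]
0.25 [None, 0.617, 0.573, 0.552, 0.536, 0.55, 0.557, 0.576, 0.712]
0.28 [0.84, 0.842, 0.586, 0.555, 0.551, 0.56, 0.572, 0.604, None]
0.31 [0.837, 0.837, 0.624, 0.595, 0.584, 0.583, 0.595, 0.651, None]
```

The crop confirms it: the bare wooden lid's lip corners are at (368,322) and (515,475), and the white back panel is behind it. The yellow panel lies flat and is not meant.

```bash
cat >> h.py <<'E'
BX=np.array([.5225,-.853,0]); BY=np.array([.853,.5225,0]); Z=np.array([0,0,1.]); BOX=np.array([.501,.304,0])
def tool(zax,yax):
    z=zax/np.linalg.norm(zax); y=yax-z*(yax@z); y/=np.linalg.norm(y); return np.c_[np.cross(y,z),y,z]
def go(*wp, base=None):
    s=r.get_state()
    with open("log.txt","a") as f: f.write(repr([list(s["joints"]),list(s["tcp_pos"]),list(s["eef_rot"])])+"\n")
    p0=np.array(s["tcp_pos"]); R0=R.from_euler('xyz',s["eef_rot"],degrees=True).as_matrix()
    for p,Rt in wp:
        rv=R.from_matrix(R0.T@(R0 if Rt is None else Rt)).as_rotvec()
        print("travel",(R0.T@(np.array(p)-p0)/.5).round(4).tolist(),"dr",(rv/2/np.pi).round(4).tolist(),"deg",round(np.degrees(np.linalg.norm(rv)),1),"dist",round(np.linalg.norm(np.array(p)-p0),3))
def boxp(x,y,z): return BOX+x*BX+y*BY+z*Z
E
python3 -c "
from h import *
go(([.42,-.15,.42],None),([.42,.1,.42],None))"
```

```text
travel [-0.7219, 0.8261, -0.3869] dr [0.0, 0.0, 0.0] deg 0.0 dist 0.582
travel [-0.8624, 1.3059, -0.3869] dr [0.0, 0.0, 0.0] deg 0.0 dist 0.806
```

jog_arm --travel '[[-0.1,0.1,-0.387],[-0.2,0.2,-0.387],[-0.3,0.3,-0.387],[-0.5,0.5,-0.387],[-0.72,0.826,-0.387],[-0.72,0.826,-0.387],[-0.72,0.826,-0.387],[-0.72,0.826,-0.387],[-0.72,0.826,-0.387],[-0.72,0.826,-0.387]]' --dr '[[0,0,0],[0,0,0],[0,0,0],[0,0,0],[0,0,0],[0,0,0],[0,0,0],[0,0,0],[0,0,0],[0,0,0]]' --claw '[1,1,1,1,1,1,1,1,1,1]' --newtons 20

```text
time_s: 3.0
tcp_pos: [0.4193, -0.1483, 0.4208]
eef_rot: [-180.0, 0.1, -163.7]
contact_force: [1.0, -1.7, 0.6]
gripper_width: 0.0875
gripper_force: 0.0
```

```bash
python3 -c "
from h import *
s=r.get_state();print(s['time_s'],s['joints'].round(2),s['tcp_pos'].round(4),s['eef_rot'].round(2))
a=np.radians(40)
go(([.42,.12,.42],None),([.40,.34,.42],None),([.40,.34,.42],tool(BX-.5*Z,BX+Z)),([.40,.34,.42],tool(BX-.5*Z,-BX-Z)))"
```

```text
3.0 [  6.07  -6.    -5.79   0.   -90.13 -79.74] [ 0.4193 -0.1483  0.4208] [-1.7998e+02  9.0000e-02 -1.6367e+02]
travel [-0.1523, 0.5146, 0.0017] dr [0.0, 0.0, 0.0] deg 0.0 dist 0.268
travel [-0.2376, 0.9481, 0.0017] dr [0.0, 0.0, 0.0] deg 0.0 dist 0.489
travel [-0.2376, 0.9481, 0.0017] dr [-0.0321, -0.2433, 0.3939] deg 167.1 dist 0.489
travel [-0.2376, 0.9481, 0.0017] dr [0.1751, -0.0231, -0.0378] deg 65.0 dist 0.489
```

jog_arm --travel '[[-0.076,0.257,0],[-0.152,0.515,0],[-0.152,0.515,0],[-0.152,0.515,0],[-0.238,0.948,0],[-0.238,0.948,0],[-0.238,0.948,0],[-0.238,0.948,0],[-0.238,0.948,0],[-0.238,0.948,0]]' --dr '[[0,0,0],[0,0,0],[0,0,0],[0,0,0],[0.04,-0.005,-0.009],[0.08,-0.01,-0.018],[0.1,-0.013,-0.022],[0.1,-0.013,-0.022],[0.1,-0.013,-0.022],[0.1,-0.013,-0.022]]' --claw '[1,1,1,1,1,1,1,1,1,1]'

```text
time_s: 4.25
tcp_pos: [0.3999, 0.3392, 0.4192]
eef_rot: [-143.7, 1.9, -154.8]
contact_force: [0.5, -0.6, 0.6]
gripper_width: 0.0878
gripper_force: 0.0
```

```bash
python3 -c "
from h import *
s=r.get_state();print(s['time_s'],s['joints'].round(2),s['tcp_pos'].round(4),s['eef_rot'].round(2))
go(([.36,.48,.42],tool(BX-.5*Z,-BX-Z)))"
```

```text
4.25 [  77.96   11.7    -5.26   22.8  -101.55 -144.47] [0.3999 0.3392 0.4192] [-143.7     1.88 -154.77]
travel [-0.0479, 0.2328, -0.171] dr [0.075, -0.01, -0.0153] deg 27.8 dist 0.146
```

```bash
cat > kin.py <<'E'
from h import *
from scipy.optimize import least_squares
def fk(q,p,s4=1,s6=1):
    h,a2,a3,d4,l0,l1,d6,c6,c0=p
    q=np.asarray(q,float)
    e=lambda ax,a:R.from_euler(ax,a,degrees=True).as_matrix()
    R1=e('z',q[0]+c0); R2=R1@e('y',q[1]); R3=R2@e('y',-q[2]); R4=R3@e('x',s4*q[3]); R5=R4@e('y',-q[4])
    P=np.array([0,0,h])+R2@[0,0,a2]+R3@[d4,l0,a3]+R5@[d6,l1,0]
    Rt=R5@e('y',90)@e('z',s6*q[5]+c6)
    return P,Rt
if __name__=="__main__":
    D=[eval(l) for l in open("log.txt")]
    s=r.get_state()
    best=None
    for s4 in(1,-1):
      for s6 in (1,-1):
        for c in (0,90,180,-90):
          def f(p):
            o=[]
            for q,t,eu in D:
                P,Rt=fk(q,p,s4,s6); o+=list((P-t)*1)+list((R.from_matrix(Rt).inv()*R.from_euler('xyz',eu,degrees=True)).as_rotvec()*.3)
            return np.array(o)
          z=least_squares(f,[.3,.4,0,.4,-.1,-.1,.3,c,0],x_scale=[.1]*7+[10,10])
          if best is None or z.cost<best[0]: best=(z.cost,s4,s6,z.x,np.abs(f(z.x)).max())
    print(best[0],best[1],best[2],best[3].round(4).tolist(),best[4])
E
sed -n 1,9p log.txt | cut -c1-80; python3 kin.py
```

```text
[[np.float64(-57.1754116270957), np.float64(20.548552071416495), np.float64(0.68
[[np.float64(6.07030205124486), np.float64(-6.004648679578667), np.float64(-5.78
[[np.float64(77.95846142566845), np.float64(11.704881928574116), np.float64(-5.2
8.185840443493254e-30 -1 -1 [0.1988, 0.6016, 0.0, 0.4636, -0.0, -0.1918, 0.378, -90.0, -0.0] 2.3869795029440866e-15
```

```bash
cat >> h.py <<'E'
P_=[0.1988,0.6016,0,0.4636,0,-0.1918,0.378,-90,0]
LO=np.array([-176.03,-82.01,-58.28,-173.87,-174.79,-173.66]);HI=np.array([176.03,121.73,71.71,95.51,-.11,173.66])
def ik(p,Rt,q0):
    from kin import fk
    from scipy.optimize import least_squares
    def f(q):
        P,Rr=fk(q,P_,-1,-1); return np.r_[(P-p)*5,R.from_matrix(Rr.T@Rt).as_rotvec()]
    z=least_squares(f,np.clip(q0,LO+1,HI-1),bounds=(LO,HI),x_scale=50.)
    return z.x,np.linalg.norm(z.fun)
S_TIP=.140
def tip(th,al,s=.140,ins=.012,y=0,sg=-1,hx=.054):
    t,a=np.radians([th,al]); d=np.cos(a)*BX-np.sin(a)*Z
    M=boxp(hx-s*np.cos(t)+.004*np.sin(t),y,.085+s*np.sin(t)+.004*np.cos(t))
    return M+ins*d, tool(d,sg*(np.sin(a)*BX+np.cos(a)*Z))
E
cat > d.py <<'E'
from h import *
from kin import fk
s=r.get_state(); P,_=fk(s["joints"],P_,-1,-1); print(P-s["tcp_pos"])
seeds=[s["joints"]]+[np.random.default_rng(i).uniform(LO,HI) for i in range(25)]
for sg in(-1,1):
  sols=[]
  p,Rt=tip(0,35,sg=sg); p0=p-.1*Rt[:,2]
  for q0 in seeds:
    q,e=ik(p,Rt,q0)
    if e<1e-3 and not any(np.abs(q-u).max()<2 for u in sols): sols.append(q)
  for q in sols:
    print("sg",sg,"start",q.round(0))
    for th,al in [(15,35),(35,35),(50,50),(65,65),(80,80),(92,90),(98,90)]:
      q2,e=ik(*tip(th,al,sg=sg),q); print("  ",th,q2.round(0),round(e,4)); q=q2
    SX=np.array([.962,-.272,0])
    for nm,pp,yy in [("carry",[.40,.05,.36],None),("place",[.495,-.267,.135],SX),("place-",[.495,-.267,.135],-SX)]:
      Rt=tool(-Z,-sg*-BX*1.0 if yy is None else yy) 
      q2,e=ik(np.array(pp),Rt,q); print("  ",nm,q2.round(0),round(e,4))
E
python3 d.py
```

```text
[-1.13286388e-05  2.14946667e-05  3.30248580e-05]
sg -1 start [  77.   39.  -25.   36.  -75. -162.]
   15 [  77.   36.  -25.   36.  -78. -160.] 0.0
   35 [  76.   32.  -25.   37.  -80. -157.] 0.0
   50 [  71.   23.  -25.   31.  -73. -147.] 0.0
   65 [  63.   16.  -22.   23.  -67. -134.] 0.0
   80 [  53.   13.  -17.   10.  -64. -116.] 0.0
   92 [  44.   13.  -12.    0.  -65. -103.] 0.0
   98 [  43.   13.  -12.    0.  -65. -101.] 0.0
   carry [ 36. -10. -17.  -0. -83. -94.] 0.0
   place [ -14.   16.  -17.   -7.  -57. -174.] 0.1384
   place- [ -8.  14. -21.  -0. -55.  -7.] 0.0
sg 1 start [ 77.  39. -25.  36. -75.  18.]
   15 [ 77.  36. -25.  36. -78.  20.] 0.0
   35 [ 76.  32. -25.  37. -80.  23.] 0.0
   50 [ 71.  23. -25.  31. -73.  33.] 0.0
   65 [ 63.  16. -22.  23. -67.  46.] 0.0
   80 [ 53.  13. -17.  10. -64.  64.] 0.0
   92 [ 44.  13. -12.   0. -65.  77.] 0.0
   98 [ 43.  13. -12.   0. -65.  79.] 0.0
   carry [ 36. -10. -17.  -0. -83.  86.] 0.0
   place [ -8.  14. -21.   0. -55. 173.] 0.0
   place- [ -8.  14. -21.  -0. -55.  -7.] 0.0
```

```bash
python3 -c "
from h import *
p,Rt=tip(0,35); b=p-.1*Rt[:,2]
print(p,b)
go((b+[0,0,.12],Rt),(b,Rt))"
```

```text
[0.46120108 0.36897316 0.08211708] [0.41840922 0.43883241 0.13946289]
travel [-0.1079, 0.324, 0.1631] dr [0.0516, -0.0088, -0.016] deg 19.7 dist 0.189
travel [-0.1, 0.466, 0.3564] dr [0.0516, -0.0088, -0.016] deg 19.7 dist 0.298
```

jog_arm --travel '[[-0.054,0.162,0.08],[-0.108,0.324,0.163],[-0.108,0.324,0.163],[-0.108,0.324,0.163],[-0.107,0.35,0.2],[-0.105,0.4,0.26],[-0.1,0.466,0.356],[-0.1,0.466,0.356],[-0.1,0.466,0.356],[-0.1,0.466,0.356]]' --dr '[[0.025,-0.004,-0.008],[0.052,-0.009,-0.016],[0.052,-0.009,-0.016],[0.052,-0.009,-0.016],[0.052,-0.009,-0.016],[0.052,-0.009,-0.016],[0.052,-0.009,-0.016],[0.052,-0.009,-0.016],[0.052,-0.009,-0.016],[0.052,-0.009,-0.016]]' --claw '[0.35,0.35,0.35,0.35,0.35,0.35,0.35,0.35,0.35,0.35]' --newtons 15

```text
time_s: 5.5
tcp_pos: [0.4193, 0.4393, 0.1435]
eef_rot: [-125.1, 0.3, -148.5]
contact_force: [0.8, -0.3, -0.2]
gripper_width: 0.0308
gripper_force: 0.0
```

```bash
python3 -c "
from h import *
c=cap('side'); cv2.imwrite('pics/s1.png',cv2.resize(c['pixels'][200:340,190:400,::-1],None,fx=3.5,fy=3.5))
p,Rt=tip(0,35); p2,R2=tip(15,35); p3,R3=tip(35,35)
go((p,Rt),(p2,R2),(p3,R3))"
```

```text
travel [0.0022, 0.0056, 0.2039] dr [0.0003, 0.0004, -0.0007] deg 0.3 dist 0.102
travel [0.0019, -0.0601, 0.1719] dr [0.0003, 0.0004, -0.0007] deg 0.3 dist 0.091
travel [0.0014, -0.1564, 0.1576] dr [0.0003, 0.0004, -0.0007] deg 0.3 dist 0.111
```

View pics/s1.png

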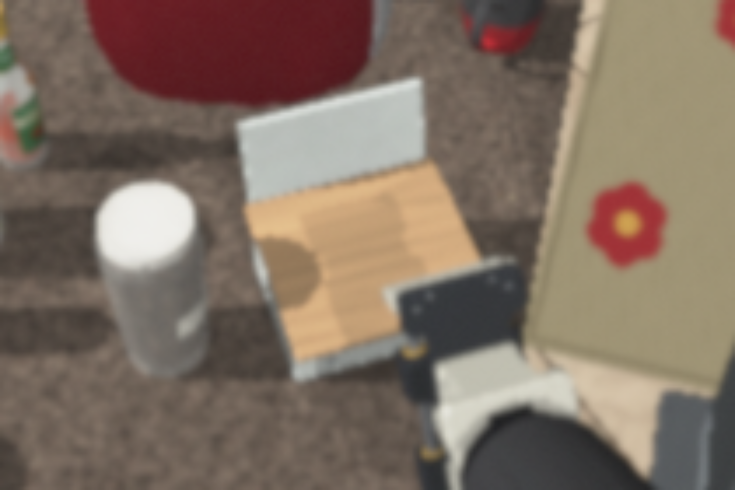

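The picture shows the lid undisturbed, with the gripper in front of its lip at crop (455,310). I check the projection before inserting.

```bash
python3 -c "
from h import *
c=cap('side'); s=r.get_state(); Rt=R.from_euler('xyz',s['eef_rot'],degrees=True).as_matrix()
K=np.array([[c['fx'],0,c['cx']],[0,c['fy'],c['cy']],[0,0,1]])
for nm,p in [('tcp',s['tcp_pos']),('body0',s['tcp_pos']-.066*Rt[:,2]),('bodytopedge',s['tcp_pos']-.066*Rt[:,2]-.097*Rt[:,1]),('lip',boxp(-.096,0,.089)),('lipL',boxp(-.096,.08,.089)),('lipR',boxp(-.096,-.08,.089))]:
    q=(np.array(p)-c['position'])@camR(c); uv=cv2.projectPoints(np.array([[q[0],-q[1],-q[2]]]),np.zeros(3),np.zeros(3),K,np.array(c['dist_coeffs']))[0].ravel()
    print(nm,((uv-[190,200])*3.5).round())
"
```

```text
tcp [431. 365.]
body0 [463. 403.]
bodytopedge [438. 260.]
lip [400. 335.]
lipL [296. 363.]
lipR [501. 307.]
```

jog_arm --travel '[[0.002,0.006,0.04],[0.002,0.006,0.08],[0.002,0.006,0.11],[0.002,0.006,0.14],[0.002,0.006,0.16],[0.002,0.006,0.18],[0.002,0.006,0.195],[0.002,0.006,0.204],[0.002,0.006,0.204],[0.002,0.006,0.204]]' --dr '[[0,0,0],[0,0,0],[0,0,0],[0,0,0],[0,0,0],[0,0,0],[0,0,0],[0,0,0],[0,0,0],[0,0,0]]' --claw '[0.35,0.35,0.35,0.35,0.35,0.35,0.35,0.35,0.35,0.35]'

```text
time_s: 6.85
tcp_pos: [0.461, 0.368, 0.0803]
eef_rot: [-124.9, 0.1, -148.5]
contact_force: [2.0, -0.6, 3.7]
gripper_width: 0.0307
gripper_force: 1.7
```

```bash
python3 -c "
from h import *
for n in ['side','top']:
    c=cap(n)
    for e in r.regions_of('lid_centre',n)[:3]:
        P=cloud(c,e['pixels']); print(n,e['conf'],np.percentile(P,[2,50,98],axis=0).round(3).tolist())
go(*[tip(t,35) for t in (5,10,15,20,25,30,35)])"
```

```text
side 0.77 [[0.399, 0.233, 0.089], [0.513, 0.317, 0.093], [0.583, 0.415, 0.098]]
side 0.68 [[0.46, 0.514, 0.012], [0.543, 0.6, 0.016], [0.625, 0.678, 0.02]]
top 0.88 [[0.402, 0.236, 0.085], [0.492, 0.319, 0.093], [0.575, 0.403, 0.1]]
top 0.66 [[0.441, -0.329, 0.002], [0.492, -0.263, 0.013], [0.547, -0.2, 0.095]]
top 0.58 [[0.459, 0.513, 0.006], [0.539, 0.595, 0.016], [0.623, 0.677, 0.023]]
travel [-0.0014, -0.0234, -0.0159] dr [-0.0003, 0.0002, -0.0003] deg 0.2 dist 0.014
travel [-0.0014, -0.0454, -0.0266] dr [-0.0003, 0.0002, -0.0003] deg 0.2 dist 0.026
travel [-0.0015, -0.0682, -0.0352] dr [-0.0003, 0.0002, -0.0003] deg 0.2 dist 0.038
travel [-0.0015, -0.0918, -0.0418] dr [-0.0003, 0.0002, -0.0003] deg 0.2 dist 0.05
travel [-0.0016, -0.1158, -0.0464] dr [-0.0003, 0.0002, -0.0003] deg 0.2 dist 0.062
travel [-0.0016, -0.1401, -0.0489] dr [-0.0003, 0.0002, -0.0003] deg 0.2 dist 0.074
travel [-0.0017, -0.1645, -0.0492] dr [-0.0003, 0.0002, -0.0003] deg 0.2 dist 0.086
```

jog_arm --travel '[[-0.001,-0.023,-0.016],[-0.001,-0.045,-0.027],[-0.001,-0.068,-0.035],[-0.001,-0.092,-0.042],[-0.001,-0.116,-0.046],[-0.001,-0.14,-0.049],[-0.001,-0.152,-0.049],[-0.001,-0.165,-0.049],[-0.001,-0.165,-0.049],[-0.001,-0.165,-0.049]]' --dr '[[0,0,0],[0,0,0],[0,0,0],[0,0,0],[0,0,0],[0,0,0],[0,0,0],[0,0,0],[0,0,0],[0,0,0]]' --claw '[0.35,0.35,0.35,0.35,0.35,0.35,0.35,0.35,0.35,0.35]'

```text
time_s: 8.3
tcp_pos: [0.4753, 0.3448, 0.1612]
eef_rot: [-124.9, 0.1, -148.5]
contact_force: [-0.1, 0.2, -1.1]
gripper_width: 0.0306
gripper_force: 0.3
```

```bash
cat > e.py <<'E'
from h import *
import sys
for n in ['side','top']:
    c=cap(n)
    if len(sys.argv)>1: cv2.imwrite(f'pics/{sys.argv[1]}_{n}.png',cv2.resize(c['pixels'][(slice(180,340) if n=='side' else slice(160,320)),(slice(180,400) if n=='side' else slice(120,360)),::-1],None,fx=3,fy=3))
    for e in r.regions_of('lid_centre',n)[:3]:
        P=cloud(c,cv2.erode(e['pixels'].astype(np.uint8),np.ones((3,3)))>0)
        P=P[(P[:,2]>.05)]
        if len(P)<50: continue
        # robust plane
        best=None; g=np.random.default_rng(0)
        for _ in range(200):
            a,b,d=P[g.choice(len(P),3,False)]; m=np.cross(b-a,d-a); l=np.linalg.norm(m)
            if l<1e-6: continue
            m/=l; i=abs((P-a)@m)<.004
            if best is None or i.sum()>best.sum(): best=i
        Q=P[best]; m=np.linalg.svd(Q-Q.mean(0))[2][2]; m*=np.sign(m@BX+1e-9)
        q=np.c_[(Q-BOX)@BX,(Q-BOX)@BY,Q[:,2]]
        print(n,round(e['conf'],2),len(Q),'tilt',np.degrees(np.arctan2(m@BX,m[2])).round(1),'ybias',round(m@BY,3),'box x,y,z 2-98%',np.percentile(q,[2,50,98],axis=0).round(3).tolist())
E
python3 e.py; python3 -c "
from h import *
go(*[tip(t,t-3 if t<93 else 90) for t in (42,50,58,66,74,82,88,93,97,100)])"
```

```text
side 0.9 507 tilt 29.8 ybias 0.003 box x,y,z 2-98% [[-0.07, 0.009, 0.098], [-0.009, 0.049, 0.133], [0.05, 0.077, 0.167]]
top 0.83 1673 tilt 30.1 ybias 0.008 box x,y,z 2-98% [[-0.065, -0.077, 0.095], [-0.002, -0.01, 0.127], [0.051, 0.072, 0.163]]
travel [-0.0012, -0.033, 0.0021] dr [-0.0114, 0.0001, -0.0002] deg 4.1 dist 0.017
travel [-0.0012, -0.0678, 0.0103] dr [-0.0336, 0.0001, -0.0002] deg 12.1 dist 0.034
travel [-0.0013, -0.1011, 0.0232] dr [-0.0558, 0.0001, -0.0002] deg 20.1 dist 0.052
travel [-0.0013, -0.1324, 0.0406] dr [-0.0781, 0.0001, -0.0002] deg 28.1 dist 0.069
travel [-0.0013, -0.1608, 0.0622] dr [-0.1003, 0.0001, -0.0002] deg 36.1 dist 0.086
travel [-0.0013, -0.186, 0.0876] dr [-0.1225, 0.0002, -0.0002] deg 44.1 dist 0.103
travel [-0.0013, -0.2025, 0.1088] dr [-0.1392, 0.0002, -0.0002] deg 50.1 dist 0.115
travel [-0.0014, -0.2144, 0.1277] dr [-0.1531, 0.0002, -0.0002] deg 55.1 dist 0.125
travel [-0.0014, -0.2237, 0.1449] dr [-0.1531, 0.0002, -0.0002] deg 55.1 dist 0.133
travel [-0.0014, -0.2298, 0.1582] dr [-0.1531, 0.0002, -0.0002] deg 55.1 dist 0.14
```

jog_arm --travel '[[-0.001,-0.017,0.001],[-0.001,-0.033,0.002],[-0.001,-0.05,0.006],[-0.001,-0.068,0.01],[-0.001,-0.084,0.016],[-0.001,-0.101,0.023],[-0.001,-0.117,0.031],[-0.001,-0.132,0.041],[-0.001,-0.161,0.062],[-0.001,-0.161,0.062]]' --dr '[[-0.006,0,0],[-0.011,0,0],[-0.022,0,0],[-0.034,0,0],[-0.045,0,0],[-0.056,0,0],[-0.067,0,0],[-0.078,0,0],[-0.1,0,0],[-0.1,0,0]]' --claw '[0.35,0.35,0.35,0.35,0.35,0.35,0.35,0.35,0.35,0.35]'

```text
time_s: 9.75
tcp_pos: [0.5145, 0.2826, 0.213]
eef_rot: [-161.2, 0.4, -148.7]
contact_force: [-0.5, 0.2, 1.5]
gripper_width: 0.0307
gripper_force: 1.1
```

```bash
python3 e.py; python3 -c "
from h import *
print(r.get_state()['joints'].round(1))
go(*[tip(t,t-3 if t<93 else 90) for t in (78,82,88,93,97,100,104)])"
```

```text
side 0.96 411 tilt 71.7 ybias 0.005 box x,y,z 2-98% [[0.006, -0.069, 0.102], [0.021, 0.047, 0.18], [0.047, 0.078, 0.229]]
top 0.64 313 tilt 70.6 ybias -0.002 box x,y,z 2-98% [[0.006, -0.079, 0.101], [0.028, -0.052, 0.172], [0.053, -0.019, 0.229]]
top 0.64 64 tilt 98.7 ybias 0.058 box x,y,z 2-98% [[0.216, -0.254, 0.064], [0.221, -0.229, 0.086], [0.227, -0.194, 0.099]]
[  58.8   14.4  -20.5   18.7  -65.3 -126.8]
travel [-0.0007, -0.0174, 0.0032] dr [-0.0114, 0.0003, -0.0001] deg 4.1 dist 0.009
travel [-0.0007, -0.0349, 0.0067] dr [-0.0225, 0.0003, -0.0001] deg 8.1 dist 0.018
travel [-0.0007, -0.0607, 0.0142] dr [-0.0392, 0.0003, -0.0001] deg 14.1 dist 0.031
travel [-0.0007, -0.0814, 0.0225] dr [-0.0531, 0.0003, -0.0001] deg 19.1 dist 0.042
travel [-0.0007, -0.0991, 0.0309] dr [-0.0531, 0.0003, -0.0001] deg 19.1 dist 0.052
travel [-0.0007, -0.1119, 0.0381] dr [-0.0531, 0.0003, -0.0001] deg 19.1 dist 0.059
travel [-0.0007, -0.1283, 0.0487] dr [-0.0531, 0.0003, -0.0001] deg 19.1 dist 0.069
```

jog_arm --travel '[[-0.001,-0.017,0.003],[-0.001,-0.035,0.007],[-0.001,-0.048,0.01],[-0.001,-0.061,0.014],[-0.001,-0.071,0.018],[-0.001,-0.081,0.022],[-0.001,-0.09,0.026],[-0.001,-0.099,0.03],[-0.001,-0.112,0.037],[-0.001,-0.112,0.037]]' --dr '[[-0.011,0,0],[-0.022,0,0],[-0.031,0,0],[-0.039,0,0],[-0.046,0,0],[-0.053,0,0],[-0.053,0,0],[-0.053,0,0],[-0.053,0,0],[-0.053,0,0]]' --claw '[0.35,0.35,0.35,0.35,0.35,0.35,0.35,0.35,0.35,0.35]'

```text
time_s: 11.2
tcp_pos: [0.5441, 0.2339, 0.2102]
eef_rot: [-180.0, 0.1, -148.5]
contact_force: [-0.5, -0.1, -0.1]
gripper_width: 0.0305
gripper_force: 0.0
```

```bash
python3 e.py
```

```text
side 0.6 1583 tilt 100.2 ybias 0.004 box x,y,z 2-98% [[0.053, -0.073, 0.095], [0.063, 0.02, 0.15], [0.078, 0.077, 0.23]]
top 0.85 221 tilt 100.8 ybias 0.001 box x,y,z 2-98% [[0.053, -0.076, 0.108], [0.067, -0.05, 0.188], [0.079, -0.021, 0.235]]
```

jog_arm --travel '[[0,0,0],[0,0,0],[0,0,0],[0,0,0],[0,0,0],[0,0,0],[0,0,0],[0,0,0],[0,0,0],[0,0,0]]' --dr '[[0,0,0],[0,0,0],[0,0,0],[0,0,0],[0,0,0],[0,0,0],[0,0,0],[0,0,0],[0,0,0],[0,0,0]]' --claw '[0.7,0.7,0.7,0.7,0.7,0.7,0.7,0.7,0.7,0.7]'

```text
time_s: 12.65
tcp_pos: [0.5442, 0.2342, 0.2105]
eef_rot: [-180.0, 0.1, -148.5]
contact_force: [0.6, -0.4, -0.2]
gripper_width: 0.0615
gripper_force: 0.0
```

```bash
python3 e.py L; python3 -c "
from h import *
s=r.get_state(); q=s['tcp_pos']-BOX; print(q@BX,q@BY,q[2])"
```

```text
side 0.7 1515 tilt 100.2 ybias 0.007 box x,y,z 2-98% [[0.053, -0.073, 0.096], [0.063, 0.021, 0.149], [0.078, 0.077, 0.23]]
top 0.76 266 tilt 100.5 ybias 0.032 box x,y,z 2-98% [[0.053, -0.079, 0.105], [0.066, -0.049, 0.187], [0.078, -0.017, 0.234]]
0.08211504108261741 0.0003751113798904699 0.21055007415918575
```

View pics/L_side.png

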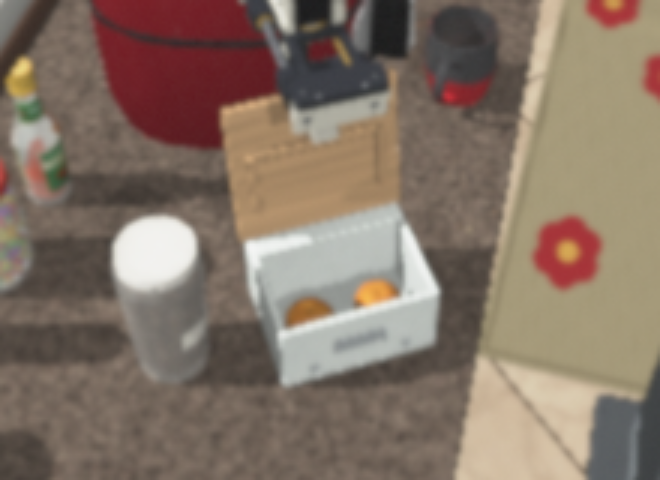

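The lid leans by itself on the back panel (crop (310,160)) with the gripper open around its raised edge at (330,115), and the mandarins show in the box. Next I regrasp it.

jog_arm --travel '[[0,0.002,0.008],[0,0.003,0.016],[0,0.003,0.016],[0,0.003,0.016],[0,0.003,0.016],[0,0.003,0.016],[0,0.003,0.016],[0,0.003,0.016],[0,0.003,0.016],[0,0.003,0.016]]' --dr '[[0,0,0],[0,0,0],[0,0,0],[0,0,0],[0,0,0],[0,0,0],[0,0,0],[0,0,0],[0,0,0],[0,0,0]]' --claw '[0.7,0.7,0.5,0.3,0.15,0,0,0,0,0]' --newtons 35

```text
time_s: 14.1
tcp_pos: [0.5429, 0.2369, 0.203]
eef_rot: [179.9, 0.2, -148.5]
contact_force: [-5.3, 4.6, 2.8]
gripper_width: 0.0127
gripper_force: 33.3
```

```bash
python3 e.py; python3 -c "
from h import *
s=r.get_state(); p=s['tcp_pos']; print(s['contact_force'],s['gripper_force'],s['gripper_width'],s['joints'].round(1))
Rt=R.from_euler('xyz',s['eef_rot'],degrees=True).as_matrix()
go((p-.01*BX+.03*Z,None),(p-.03*BX+.06*Z,None),(p-.04*BX+.15*Z,None),([.44,.28,.36],None),([.40,.16,.36],None))"
```

```text
side 0.98 1440 tilt 101.0 ybias 0.006 box x,y,z 2-98% [[0.052, -0.071, 0.097], [0.063, 0.022, 0.148], [0.078, 0.076, 0.229]]
top 0.91 222 tilt 101.1 ybias 0.004 box x,y,z 2-98% [[0.052, -0.078, 0.106], [0.067, -0.052, 0.186], [0.078, -0.024, 0.235]]
[-5.0031935   3.98089954  3.0484612 ] 33.300176952034235 0.012189597707715903 [ 4.240e+01  1.370e+01 -1.220e+01 -1.000e-01 -6.400e+01 -1.009e+02]
travel [-0.0002, 0.0201, -0.06] dr [0.0, 0.0, 0.0] deg 0.0 dist 0.032
travel [-0.0004, 0.0603, -0.1199] dr [0.0, 0.0, 0.0] deg 0.0 dist 0.067
travel [-0.001, 0.0807, -0.2998] dr [0.0, 0.0, 0.0] deg 0.0 dist 0.155
travel [0.1296, 0.1817, -0.314] dr [0.0, 0.0, 0.0] deg 0.0 dist 0.193
travel [0.3232, 0.0188, -0.315] dr [0.0, 0.0, 0.0] deg 0.0 dist 0.226
```

jog_arm --travel '[[0,0.006,-0.02],[0,0.013,-0.04],[0,0.02,-0.06],[0,0.04,-0.09],[0,0.06,-0.12],[0,0.067,-0.18],[0,0.074,-0.24],[0,0.08,-0.3],[0,0.08,-0.3],[0,0.08,-0.3]]' --dr '[[0,0,0],[0,0,0],[0,0,0],[0,0,0],[0,0,0],[0,0,0],[0,0,0],[0,0,0],[0,0,0],[0,0,0]]' --claw '[0,0,0,0,0,0,0,0,0,0]'

```text
time_s: 15.55
tcp_pos: [0.522, 0.2694, 0.3524]
eef_rot: [-180.0, 0.1, -148.5]
contact_force: [-0.3, 1.0, -1.9]
gripper_width: 0.0077
gripper_force: 35.0
```

```bash
python3 e.py; python3 -c "
from h import *
SX=np.array([.962,-.272,0])
s=r.get_state(); print(s['joints'].round(1))
Rc=R.from_euler('xyz',s['eef_rot'],degrees=True).as_matrix()
Rp=tool(-Z,-SX)
for p,Rt in [([.44,.26,.36],Rc),([.40,.1,.36],Rc),([.41,0,.36],Rc),([.42,-.1,.36],Rp),([.42,-.25,.36],Rp),([.48,-.263,.30],Rp),([.48,-.263,.12],Rp)]:
    q,e=ik(np.array(p),Rt,s['joints']); print(p,q.round(0),round(e,4))
go(([.44,.26,.36],Rc),([.40,.16,.36],Rc),([.40,.1,.36],Rc),([.40,.0,.36],Rp))"
```

```text
side 0.6 1798 tilt 89.8 ybias -0.005 box x,y,z 2-98% [[0.034, -0.071, 0.242], [0.038, 0.022, 0.298], [0.04, 0.076, 0.378]]
top 0.74 130 tilt 92.5 ybias 0.057 box x,y,z 2-98% [[0.03, -0.081, 0.272], [0.035, -0.058, 0.34], [0.039, -0.03, 0.383]]
[  46.4    9.2    1.3    0.   -82.2 -104.9]
[0.44, 0.26, 0.36] [  53.    1.   -6.    0.  -82. -111.] 0.0
[0.4, 0.1, 0.36] [  42.   -9.  -16.    0.  -83. -100.] 0.0
[0.41, 0, 0.36] [ 28.  -9. -16.   0. -83. -86.] 0.0
[0.42, -0.1, 0.36] [ 13.  -7. -14.   0. -83. -29.] 0.0
[0.42, -0.25, 0.36] [ -8.  -1.  -9.  -0. -82.  -8.] 0.0
[0.48, -0.263, 0.3] [ -8.   6.  -9.   0. -75.  -8.] 0.0
[0.48, -0.263, 0.12] [ -8.  14. -24.  -0. -52.  -8.] 0.0
travel [0.1496, 0.07, -0.0167] dr [0.0, 0.0, 0.0] deg 0.0 dist 0.083
travel [0.3222, -0.0588, -0.0167] dr [0.0, 0.0, 0.0] deg 0.0 dist 0.164
travel [0.3848, -0.1612, -0.0166] dr [0.0, 0.0, 0.0] deg 0.0 dist 0.209
travel [0.4892, -0.3318, -0.0166] dr [-0.0001, 0.0, -0.1187] deg 42.7 dist 0.296
```

jog_arm --travel '[[0.075,0.035,-0.017],[0.15,0.07,-0.017],[0.236,0.006,-0.017],[0.322,-0.059,-0.017],[0.385,-0.161,-0.017],[0.411,-0.204,-0.017],[0.437,-0.246,-0.017],[0.463,-0.289,-0.017],[0.489,-0.332,-0.017],[0.489,-0.332,-0.017]]' --dr '[[0,0,0],[0,0,0],[0,0,0],[0,0,0],[0,0,0],[0,0,-0.02],[0,0,-0.04],[0,0,-0.06],[0,0,-0.08],[0,0,-0.08]]' --claw '[0,0,0,0,0,0,0,0,0,0]'

```text
time_s: 17.0
tcp_pos: [0.4001, -0.0011, 0.3604]
eef_rot: [-180.0, 0.1, -119.8]
contact_force: [-0.7, -0.2, -1.9]
gripper_width: 0.0076
gripper_force: 35.0
```

```bash
python3 -c "
from h import *
SX=np.array([.962,-.272,0]); Rp=tool(-Z,-SX)
go(([.415,-.12,.36],Rp),([.42,-.2,.36],Rp),([.48,-.263,.30],Rp))"
```

```text
travel [0.1916, -0.144, 0.0006] dr [-0.0001, 0.0002, -0.0389] deg 14.0 dist 0.12
travel [0.3255, -0.2322, 0.0005] dr [-0.0001, 0.0002, -0.0389] deg 14.0 dist 0.2
travel [0.3754, -0.3988, 0.1206] dr [-0.0001, 0.0002, -0.0389] deg 14.0 dist 0.28
```

jog_arm --travel '[[0.096,-0.072,0],[0.192,-0.144,0],[0.26,-0.19,0],[0.325,-0.232,0],[0.35,-0.316,0.06],[0.375,-0.399,0.12],[0.375,-0.399,0.12],[0.375,-0.399,0.12],[0.375,-0.399,0.12],[0.375,-0.399,0.12]]' --dr '[[0,0,-0.01],[0,0,-0.02],[0,0,-0.039],[0,0,-0.039],[0,0,-0.039],[0,0,-0.039],[0,0,-0.039],[0,0,-0.039],[0,0,-0.039],[0,0,-0.039]]' --claw '[0,0,0,0,0,0,0,0,0,0]'

```text
time_s: 18.25
tcp_pos: [0.4808, -0.2609, 0.3018]
eef_rot: [-179.8, 0.1, -105.6]
contact_force: [0.1, 1.6, -1.1]
gripper_width: 0.0078
gripper_force: 35.0
```

```bash
cat > f.py <<'E'
from h import *
SX=np.array([.962,-.272,0]); SY=np.array([.272,.962,0]); C=np.array([.495,-.267,0])
for n in ["top","side"]:
    c=cap(n); cv2.imwrite(f"pics/st_{n}_{r.get_state()['time_s']}.png",cv2.resize(c["pixels"][(slice(170,270) if n=="top" else slice(100,230)),(slice(350,470) if n=="top" else slice(270,400)),::-1],None,fx=5,fy=5))
    A=cloud(c); q=np.c_[(A-C)@SX,(A-C)@SY,A[:,2]]
    m=(abs(q[:,0])<.045)&(abs(q[:,1])<.1)
    for z0,z1 in [(.075,.105),(.11,.2),(.2,.3)]:
        g=q[m&(q[:,2]>z0)&(q[:,2]<z1)]
        if len(g)>5: print(n,z0,len(g),np.percentile(g,[2,50,98],axis=0).round(3).tolist())
    h=q[m&(q[:,2]>.075)&(q[:,2]<.1)]; print("hoop x hist",np.histogram(h[:,0],bins=np.arange(-.045,.046,.005))[0])
s=r.get_state(); t=s["tcp_pos"]-C; print("tcp stand",t@SX,t@SY,t[2],s["eef_rot"])
Rp=tool(-Z,-SX); P=lambda x,y,z:(C+x*SX+y*SY+z*Z,Rp)
go(P(-.015,0,.20),P(-.015,0,.135),P(-.015,0,.129))
E
python3 f.py; ls pics
```

```text
top 0.2 28 [[-0.029, -0.076, 0.21], [-0.025, -0.055, 0.236], [-0.019, -0.051, 0.264]]
hoop x hist [0 0 0 0 0 0 0 0 0 0 0 0 0 0 0 0 0 0]
side 0.075 97 [[-0.031, -0.047, 0.078], [0.002, 0.008, 0.093], [0.035, 0.045, 0.096]]
side 0.11 70 [[-0.02, -0.073, 0.184], [-0.018, 0.016, 0.192], [-0.016, 0.084, 0.2]]
side 0.2 485 [[-0.028, -0.067, 0.202], [-0.019, 0.02, 0.252], [-0.013, 0.083, 0.297]]
hoop x hist [ 0  0 10 21  1  0  0  0  6 27  0  0  0  0  3 28  1  0]
tcp stand -0.015293553112913836 0.001854567386543993 0.3014566549459386 [-1.79821640e+02  9.35273226e-02 -1.05659527e+02]
travel [0.004, 0.0, 0.2029] dr [-0.0005, 0.0003, 0.0004] deg 0.2 dist 0.101
travel [0.0043, 0.0004, 0.3329] dr [-0.0005, 0.0003, 0.0004] deg 0.2 dist 0.166
travel [0.0043, 0.0005, 0.3449] dr [-0.0005, 0.0003, 0.0004] deg 0.2 dist 0.172
L_side.png
L_top.png
crop_lid.png
s1.png
side0.png
st_side_18.35.png
st_top_18.3.png
top0.png
```

```bash
sed -i '$d' f.py; echo 'go(P(-.012,-.003,.25),P(-.012,-.003,.20),P(-.012,-.003,.135),P(-.012,-.003,.129))' >> f.py; python3 - <<'E'
exec(open('f.py').read().split('for n in')[0]); Rp=tool(-Z,-SX); P=lambda x,y,z:(C+x*SX+y*SY+z*Z,Rp)
go(P(-.012,-.003,.25),P(-.012,-.003,.20),P(-.012,-.003,.135))
E
```

```text
travel [0.0099, -0.0063, 0.1029] dr [-0.0005, 0.0003, 0.0004] deg 0.2 dist 0.052
travel [0.0101, -0.0059, 0.2029] dr [-0.0005, 0.0003, 0.0004] deg 0.2 dist 0.102
travel [0.0103, -0.0055, 0.3329] dr [-0.0005, 0.0003, 0.0004] deg 0.2 dist 0.167
```

jog_arm --travel '[[0.01,-0.006,0.05],[0.01,-0.006,0.1],[0.01,-0.006,0.15],[0.01,-0.006,0.18],[0.01,-0.006,0.21],[0.01,-0.006,0.24],[0.01,-0.006,0.27],[0.01,-0.006,0.3],[0.01,-0.006,0.333],[0.01,-0.006,0.333]]' --dr '[[0,0,0],[0,0,0],[0,0,0],[0,0,0],[0,0,0],[0,0,0],[0,0,0],[0,0,0],[0,0,0],[0,0,0]]' --claw '[0,0,0,0,0,0,0,0,0,0]'

```text
time_s: 19.6
tcp_pos: [0.4825, -0.267, 0.1329]
eef_rot: [-180.0, 0.1, -105.7]
contact_force: [-0.6, 1.4, -2.6]
gripper_width: 0.0076
gripper_force: 35.0
```

```bash
python3 f.py; ls -t pics | head -2
```

```text
top 0.11 22 [[-0.018, -0.081, 0.12], [-0.017, -0.074, 0.156], [0.0, 0.01, 0.175]]
top 0.2 154 [[-0.045, -0.039, 0.214], [-0.033, 0.005, 0.228], [0.005, 0.036, 0.298]]
hoop x hist [0 0 0 3 1 0 0 0 0 0 0 0 0 0 0 0 0 0]
side 0.075 153 [[-0.031, -0.062, 0.076], [-0.016, 0.019, 0.09], [0.035, 0.077, 0.102]]
side 0.11 341 [[-0.034, -0.069, 0.112], [-0.016, 0.008, 0.149], [0.008, 0.077, 0.188]]
side 0.2 595 [[-0.043, -0.026, 0.208], [-0.005, 0.018, 0.245], [0.037, 0.036, 0.299]]
hoop x hist [ 0  0  6 27 19 52 17  2  0  0  0  0  0  0  6 16  2  0]
tcp stand -0.01212211686351295 -0.0033218991056435886 0.13346642996290334 [-1.79964186e+02  7.94598132e-02 -1.05693591e+02]
travel [-0.001, -0.0004, -0.2331] dr [-0.0001, 0.0002, 0.0003] deg 0.1 dist 0.117
travel [-0.0008, -0.0003, -0.1331] dr [-0.0001, 0.0002, 0.0003] deg 0.1 dist 0.067
travel [-0.0007, -0.0003, -0.0031] dr [-0.0001, 0.0002, 0.0003] deg 0.1 dist 0.002
travel [-0.0006, -0.0003, 0.0089] dr [-0.0001, 0.0002, 0.0003] deg 0.1 dist 0.004
st_side_19.7.png
st_top_19.65.png
```

jog_arm --travel '[[0,0,0.001],[0,0,0.002],[0,0,0.003],[0,0,0.004],[0,0,0.005],[0,0,0.006],[0,0,0.007],[0,0,0.008],[0,0,0.009],[0,0,0.009]]' --dr '[[0,0,0],[0,0,0],[0,0,0],[0,0,0],[0,0,0],[0,0,0],[0,0,0],[0,0,0],[0,0,0],[0,0,0]]' --claw '[0,0,0,0,0,0,0,0,0,0]'

```text
time_s: 20.95
tcp_pos: [0.4835, -0.2672, 0.132]
eef_rot: [-179.8, 0.0, -105.6]
contact_force: [-4.3, 5.1, 18.9]
gripper_width: 0.0072
gripper_force: 35.1
```

View pics/st_side_19.7.png

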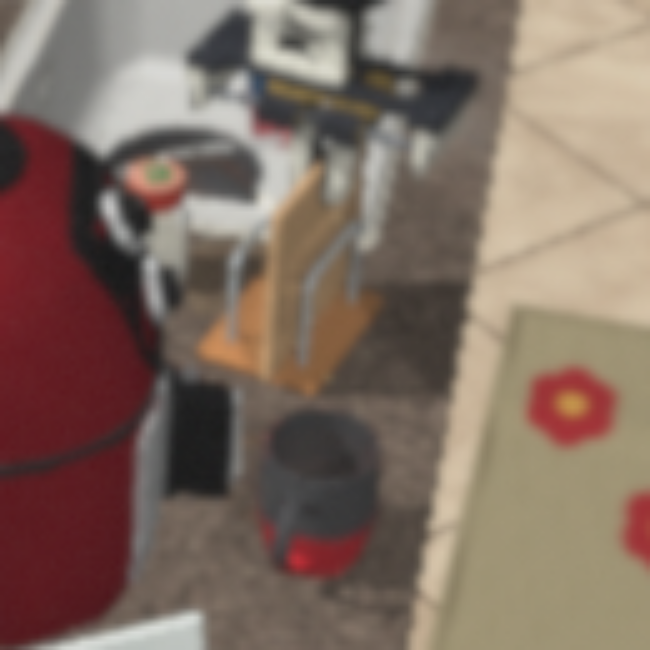

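The picture shows the lid upright between the hoops at (305,270) with its lower edge on the foot at (275,375). The 19 N contact agrees, so I release.

jog_arm --travel '[[0,0,-0.003],[0,0,-0.005],[0,0,-0.005],[0,0,-0.005],[0,0,-0.005],[0,0,-0.005],[0,0,-0.005],[0,0,-0.005],[0,0,-0.005],[0,0,-0.005]]' --dr '[[0,0,0],[0,0,0],[0,0,0],[0,0,0],[0,0,0],[0,0,0],[0,0,0],[0,0,0],[0,0,0],[0,0,0]]' --claw '[0,0,0.15,0.2,0.3,0.4,0.6,0.8,0.8,0.8]'

```text
time_s: 22.2
tcp_pos: [0.4826, -0.2669, 0.132]
eef_rot: [-179.9, 0.1, -105.7]
contact_force: [-0.1, 0.0, 0.2]
gripper_width: 0.0678
gripper_force: 0.0
```

jog_arm --travel '[[0,0,-0.03],[0,0,-0.06],[0,0,-0.09],[0,0,-0.13],[0,0,-0.2],[0,0,-0.3],[0,0,-0.35],[0,0,-0.35],[0,0,-0.35],[0,0,-0.35]]' --dr '[[0,0,0],[0,0,0],[0,0,0],[0,0,0],[0,0,0],[0,0,0],[0,0,0],[0,0,0],[0,0,0],[0,0,0]]' --claw '[0.8,0.8,0.8,0.8,0.8,0.8,0.8,0.8,0.8,0.8]'

```text
time_s: 23.45
tcp_pos: [0.4818, -0.2669, 0.3062]
eef_rot: [180.0, 0.1, -105.7]
contact_force: [0.2, -0.6, -0.4]
gripper_width: 0.0701
gripper_force: 0.0
```

```bash
python3 f.py|grep -v travel; python3 e.py; ls -t pics | head -2; cp $(ls -t pics/st_side* | head -1) pics/final.png
```

```text
hoop x hist [0 0 0 0 0 0 0 0 0 0 0 0 0 0 0 0 0 0]
side 0.075 148 [[-0.03, -0.063, 0.076], [-0.016, 0.013, 0.09], [0.034, 0.078, 0.103]]
side 0.11 313 [[-0.024, -0.075, 0.111], [-0.015, 0.007, 0.139], [-0.008, 0.076, 0.165]]
hoop x hist [ 0  0  6 26 14 47 20  1  0  0  0  0  0  0  1 20  3  0]
tcp stand -0.012507763532424932 -0.003571888332852643 0.3062165014263624 [ 1.79987412e+02  7.21086107e-02 -1.05692568e+02]
side 0.68 314 tilt 90.7 ybias 0.684 box x,y,z 2-98% [[0.422, -0.362, 0.053], [0.463, -0.305, 0.121], [0.518, -0.259, 0.164]]
st_side_23.55.png
st_top_23.5.png
```

View pics/final.png

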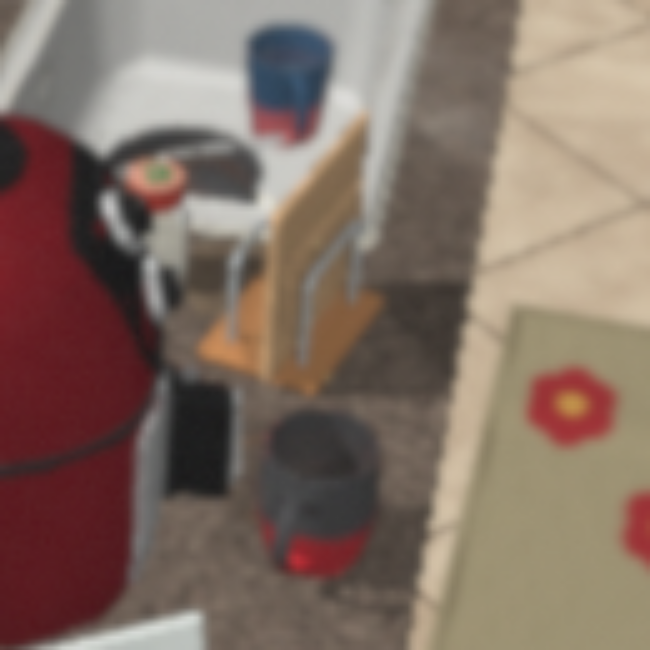

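The lid stands upright in the slot (crop (310,260)), tilt about 90° and top at 165 mm, so its centre is about 90 mm up. The mug and spice jar are where they were and the gripper is clear.

```bash
python3 -c "
from plant import r
print(r.close_job())"
```

```text
the job is handed in; nothing more can be done
None
```

The lid leaned by itself against the box's tall back and now stands upright in one slot of the lid stand, with nothing else visibly disturbed; the job was handed in at about 24 s, and no verdict came back.

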